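# Find the hidden lock notch in a scraping stand with the spring key

## Robot

A 6-joint arm with a two-finger parallel gripper is mounted at the origin on the work surface. World frame = base frame: x ahead of the robot, y to its left, z up, the work surface at z = 0. Lengths are in m, angles in rad, forces in N, time in s.
With the tool pointing down it reaches from about 0.375 to 0.975 m from the base axis. Payload 3.8 kg.
Tool frame: the origin (TCP) lies midway between the tips of the shut fingers; the grasp point (between the pads) lies 19 mm behind it; z points along the fingers, y is the direction in which the jaws open and shut (so a half turn about z gives the same grasp; the last joint's range is limited). The gripper opens to 85 mm and grips with 20 to 120 N. Pads are 22 mm wide; open, the fingers measure 114 mm over their backs; the gripper's body (76 mm by 85 mm) begins 54 mm behind the grasp point. The pads swing forward as they close: fully open they stand 13 mm farther back than shut.
Start: joints at [1.307, 0.264, 1.604, -0, 1.274, -0.037], TCP at [0.152, 0.658, 0.231] pointing down, gripper open.
Joint ranges: [-2.63, 2.63], [-0.94, 2.18], [0.31, 2.57], [-1.31, 4.45], [0, 2.66], [-2.55, 2.55]. Speed limits (rad/s): [2.57, 2.57, 3.14, 3.14, 3.14, 3.14].

## Interface

Orientations are given as a rotation vector (axis times angle).
In Python, from workcell import bot gives the robot as it stands.
- The arm moves only by the shell command python3 -m inch 'ROWS' [FORCE]. ROWS is JSON, a list of rows, each an object of numbers: "dx", "dy", "dz": the shift along the tool's x, y, z in m; "ax", "ay", "az": the turn, a rotation vector about the tool's x, y, z in degrees; "fingers": the opening, from -1 (shut) to 1 (fully open). A call has 1 to 20 rows; each row is the pose to reach, as a shift and turn from the pose measured when the call began, along the tool's axes at that moment; what a row does not reach only later rows make up. A row lasts 1/8 s, in which the tool goes at most 62.5 mm and 10.7 degrees, less where a joint would pass 70% of its speed; a pose out of reach is approached as far as the arm can. A call with a gripper value outside its range is refused whole. The fingers move at their own pace and stop on an object; FORCE is the grip in N (left out, the last holds). Time passes only in rows, so rows that repeat a pose let the fingers close. It gives the time, the measured TCP pose, the force and the opening at its end, in the units of the state.
- bot.read_state(): the state, without advancing time (a new reading comes with each control period).
- bot.read_camera(name): name is "side" or "top"; returns (picture, depth): 480x640x3 uint8, blue, green, red; 480x640 float32, m along the optical axis (not along the pixel's ray), 0 where there is no reading.
- bot.get_calibration(name): a dict with "intrinsics" (3x3 intrinsics, pixels), "distortion" ([k1, k2, p1, p2, k3] as OpenCV has them; the pictures are not rectified), "view" (4x4, takes a point from world to camera coordinates). Camera axes: x right, y down, z forward; pixel columns grow to the right and rows downward; lengths in m; the calibration is good to about 2 mm. A picture is of the moment at which its call begins. get_calibration takes no time and is no camera call.
- bot.finish_job(): hands the job in, once; it reports no verdict.
Trained networks look in the newest picture that a camera, given by its name, has taken for a name from the list of things; names that differ only in an ending like _2 or _b are one class to them, and where a whole thing is asked for, a point or a joint stands for the part that bears it (a point fixed in the world has none). Each returns a list of dicts, best first, with "p" (0 to 1); they miss things now and then, are a little off and sometimes report something else, mostly with a low value. They report only what shows in the picture. A call takes as long as a camera call. They do not tell look-alikes from the thing itself.
- bot.masks_of(camera, thing): "region" (480x640 bool, what is visible of it) and "box" ([left, top, right, bottom] in pixels, round what is visible of it).
The state is a dict: "time": time; "q": joint angles; "joint_vel": joint speeds; "joint_torque": joint torques, N m; "tool_pos": TCP position; "tcp_rot": TCP orientation; "wrist_force": force on the tool from outside, world axes, zero at the start; "torque": the same for the moment, N m; "width": opening from 0.0 (shut) to 1.0 (fully open).
Only numpy, scipy, OpenCV 4.12 (cv2) and the standard library are available. Lean on these libraries where they do the work, as an engineer would, in place of code of your own. Each camera call takes 0.05 s, during which the arm holds its last target. There are 200 camera calls.

## Task

Lock the build plate's scraping stand: take the orange lock key from its white holder, put its blade into the rail's slot at the green-marked end until it stands on the slot floor, and slide it along the slot, gently and without lifting, until the blade drops into the lock notch hidden somewhere in the slot floor. Stop there, see that the key is fully home with its collar flat on the rail, and let go. Do not force the key, and leave the bottle, carton and tub alone.

Things in the scene. Friction and masses are not known exactly. Their poses are not given: they have to be found in the camera images.
- key: Orange lock key, upright, about 140 g. Origin: centre of its collar's underside; z up. Collar 30 (x) x 36 (y) x 6 mm. Steel blade 5 (x) x 12 mm (y) reaching 36 mm below the origin, sprung: it gives up to 6 mm upward, from about 2 N to about 5 N, then is solid. A half turn about z makes no difference. Starts in the holder, collar on its top.
- key_grip (a point): Point in the middle of the key's handle, 36 mm above the key's origin; axes as the key's. The handle is 14 mm (x) by 18 mm (y), from 6 to 66 mm above the key's origin.
- holder: White fixed holder block 66 x 66 x 44 mm with a 39 mm deep pocket, about 9 by 16 mm, in the centre of its top; the key stands in it and is drawn straight up. Origin: centre of its underside.
- stand: Fixed scraping stand with a grey rail. Origin: centre of the rail's underside; z up; y along the slot towards the green-marked end. Rail 50 mm (x) by 290 mm (y), flat top 50 mm above the origin, slot in it along y at x = 0. On the far (+x) side a low platform with the aluminium build plate, up to 60 mm high, reaches x = +140 mm.
- slot (a point): Centre of the slot's mouth, on the rail's top; axes as the stand's. Slot from y = -80 to +80 mm, 8 mm wide, mouth bevelled to 16 mm over the top 5 mm, floor 26 mm below the top: on it the collar stands 10 mm (spring pressed: 4 mm) above the rail. In the floor is one notch, 16 mm long, 12 mm deep, square walls, centre anywhere in y = -45 to +15 mm. Only there the collar can lie on the rail.
- entry (a point): Point at the slot's mouth on the rail's top at the green-marked end (x = 0, y = 66 mm, z = 50 mm of the stand), where the blade goes in.
- bottle: Dark closed bottle with a white label, 72 mm across, 170 mm high. Origin: centre of its underside. Leave alone.
- carton: Cardboard box 70 x 90 x 100 mm. Origin: centre of its underside. Leave alone.
- tub: Grey open tub 80 x 110 x 60 mm. Origin: centre of its underside. Leave alone.
Things that resemble listed ones, but are neither listed nor needed, are in the scene too. There is more than one size of the key; the one meant has the size given above.

How it is judged:
On the way, in this order (a step that is already met when the one before it is completed fails the run):
1. the key's blade stands on the slot floor at the green-marked end (collar within 15 mm of the rail's top, blade within 16 mm of the entry point along the slot) (x of key in the frame of stand between -0.006 and 0.006 m and y of key in the frame of stand between 0.05 and 0.08 m and z of key in the frame of stand between 0.052 and 0.065 m), for 0.1 s.
2. the blade is in the hidden notch with the collar flat on the rail (x of key in the frame of stand between -0.005 and 0.005 m and y of key in the frame of stand between -0.075 and 0.04 m and z of key in the frame of stand between 0.047 and 0.0525 m and angle between key's own z axis and vertical below 0.07 rad), for 0.2 s.
At the end, for the whole second after the job is handed in: The key stands in the notch, released and at rest: collar within 2.5 mm of the rail's top, upright within 4 degrees, within 5 mm of the slot's centre line (all of step 2 and linear speed of key below 0.01 m/s and angular speed of key below 0.1 rad/s and contact force between key and the fingers below 0.05 N); the robot touches nothing.
It fails at once if the key is forced: more than 30 N between key and stand (contact force between key and stand above 30 N).
It fails at once if past the green-marked end, the blade is lifted more than 7 mm off the slot floor while still in the slot (x of key in the frame of stand between -0.008 and 0.008 m and y of key in the frame of stand between -0.08 and 0.04 m and z of key in the frame of stand between 0.067 and 0.084 m).
It fails at once if the bottle is moved more than 20 mm or tipped (distance of bottle from where it was at the start of the episode above 0.02 m or angle between bottle's own z axis and vertical above 0.3 rad).
It fails at once if the carton is moved more than 20 mm or tipped (distance of carton from where it was at the start of the episode above 0.02 m or angle between carton's own z axis and vertical above 0.3 rad).
It fails at once if the tub is moved more than 20 mm or tipped (distance of tub from where it was at the start of the episode above 0.02 m or angle between tub's own z axis and vertical above 0.3 rad).
It also fails if it takes over 53 s, if anything falls off the work surface, if the arm or the gripper's body presses on something with over 40 N, if the wrist force passes 120 N, or if a joint passes its speed limit or range.

## Working session

There is one attempt and no reset: what is moved stays moved. The work goes in short steps, Python scripts to look and compute and a shell command to move; the robot and the scene stay as the last step left them, time stands still between calls to the robot, and variables do not carry over. Pictures are saved under pics/ and viewed, about 8 in all and at most 12, crops included, and the job is handed in when it is done.

```bash
mkdir -p pics; cat > h.py <<'E'
import numpy as np, cv2
from workcell import bot
from scipy.spatial.transform import Rotation as R
def cal(n):
    c=bot.get_calibration(n); return np.array(c["intrinsics"]),np.array(c["distortion"]),np.array(c["view"])
def world(n,us,vs,z):
    K,D,V=cal(n); p=cv2.undistortPoints(np.stack([us,vs],-1).astype(np.float64).reshape(-1,1,2),K,D).reshape(-1,2)
    z=np.asarray(z,float).reshape(-1,1); c=np.hstack([p*z,z,np.ones_like(z)])
    return (np.linalg.inv(V)@c.T).T[:,:3]
def cloud(n,depth,mask=None):
    m=depth>0
    if mask is not None: m&=mask
    v,u=np.nonzero(m); return u,v,world(n,u,v,depth[v,u])
def pix(n,P):
    K,D,V=cal(n); r,_=cv2.Rodrigues(V[:3,:3]); return cv2.projectPoints(np.array(P,float).reshape(-1,3),r,V[:3,3],K,D)[0].reshape(-1,2)
E
python3 - <<'E'
from h import *
s=bot.read_state(); print({k:np.round(v,3).tolist() for k,v in s.items()})
for n in ("top","side"):
    im,d=bot.read_camera(n); cv2.imwrite(f"pics/{n}0.png",im); np.save(f"{n}0.npy",d)
    for t in ("key","holder","stand"):
        for r in bot.masks_of(n,t):
            u,v,P=cloud(n,d,r["region"])
            print(n,t,round(r["p"],2),np.round(r["box"]).tolist(),len(u),np.round(np.median(P,0),3) if len(u) else "", np.round(np.percentile(P,[1,99],axis=0),3).tolist() if len(u) else "")
    V=cal(n)[2]; print(n,"cam at",np.round(-V[:3,:3].T@V[:3,3],3))
E
```

```text
{'time': 0.0, 'q': [1.307, 0.265, 1.605, -0.0, 1.274, -0.037], 'joint_vel': [-0.001, -0.0, 0.0, 0.0, -0.001, -0.001], 'joint_torque': [0.002, -51.511, -36.732, 0.0, 0.013, -0.0], 'tool_pos': [0.152, 0.657, 0.23], 'tcp_rot': [-0.355, -3.121, 0.004], 'wrist_force': [-0.051, 0.155, 0.079], 'torque': [0.005, 0.001, 0.009], 'width': 0.996}
top key 0.84 [436.0, 210.0, 458.0, 232.0] 406 [ 0.548 -0.303  0.06 ] [[0.533, -0.332, 0.049], [0.573, -0.286, 0.139]]
top key 0.61 [430.0, 263.0, 455.0, 282.0] 228 [ 0.436 -0.291  0.052] [[0.421, -0.317, 0.044], [0.455, -0.277, 0.113]]
top holder 0.74 [421.0, 253.0, 461.0, 289.0] 708 [ 0.436 -0.286  0.043] [[0.399, -0.335, -0.002], [0.477, -0.256, 0.05]]
top stand 0.74 [245.0, 160.0, 369.0, 245.0] 6559 [ 0.604 -0.008  0.036] [[0.512, -0.126, 0.012], [0.709, 0.14, 0.055]]
top cam at [ 3.380e-01 -1.000e-03  1.298e+00]
side key 0.82 [200.0, 354.0, 232.0, 410.0] 1077 [ 0.339 -0.313  0.064] [[0.313, -0.327, 0.0], [0.362, -0.255, 0.136]]
side key 0.77 [267.0, 356.0, 290.0, 393.0] 516 [ 0.441 -0.305  0.058] [[0.422, -0.317, 0.043], [0.458, -0.279, 0.111]]
side key 0.64 [335.0, 348.0, 358.0, 402.0] 904 [ 0.554 -0.321  0.058] [[0.535, -0.336, 0.007], [0.576, -0.288, 0.137]]
side holder 0.85 [254.0, 366.0, 302.0, 416.0] 1337 [ 0.442 -0.32   0.043] [[0.401, -0.338, 0.002], [0.478, -0.263, 0.047]]
side stand 0.68 [313.0, 212.0, 409.0, 321.0] 6858 [ 0.606 -0.041  0.035] [[0.512, -0.137, 0.0], [0.711, 0.134, 0.053]]
side cam at [ 0.496 -0.798  0.823]
```

View pics/top0.png

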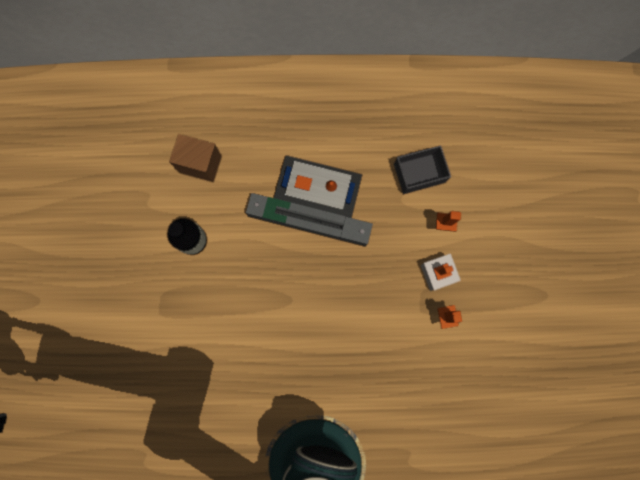

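View pics/side0.png

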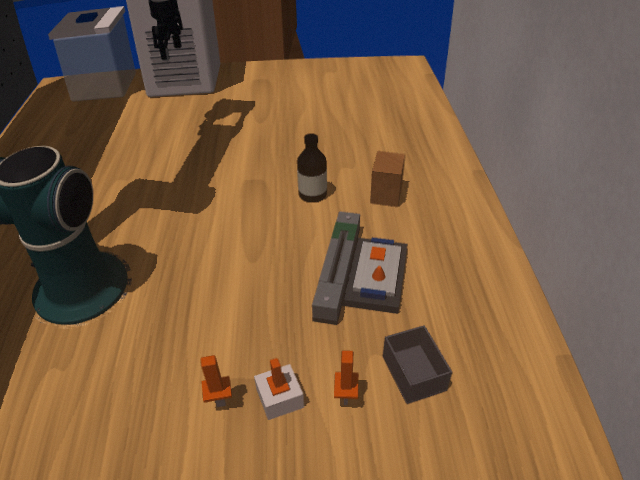

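Candidates for the key: free-standing orange keys at side (216,378) and (346,374), top at z≈0.137, so they are the bigger size; the key in the white holder is at side (278,376) / top (443,271), top at 0.112 ≈ 44+66 mm, which fits the description. I choose the holder one. Next I measure it and the rail, with a close crop as the check.

```bash
cat > m.py <<'E'
from h import *
def rect(P): 
    (c,wh,a)=cv2.minAreaRect((P[:,:2]*1000).astype(np.float32)); return np.round(c,1),np.round(wh,1),round(a,1)
for n in ("top","side"):
    d=np.load(f"{n}0.npy"); im=cv2.imread(f"pics/{n}0.png")
    u,v,P=cloud(n,d); c=im[v,u].astype(int)
    orange=(c[:,2]>120)&(c[:,2]>2.2*c[:,1])
    near=np.hypot(P[:,0]-.44,P[:,1]+.297)<.06
    hol=near&(P[:,2]>.036)&(P[:,2]<.056); print(n,"holder top",rect(P[hol]),hol.sum())
    col=near&orange&(P[:,2]>.040)&(P[:,2]<.058); print(n,"collar",rect(P[col]),np.median(P[col],0).round(4),col.sum())
    hd=near&orange&(P[:,2]>.104); print(n,"handle top",rect(P[hd]),np.median(P[hd],0).round(4),hd.sum())
    nr=(np.hypot(P[:,0]-.6,P[:,1])<.22)&(P[:,2]>.043)&(P[:,2]<.056)
    # rail: fit with largest connected set
    m=np.zeros((480,640),np.uint8); m[v[nr],u[nr]]=1
    k,l,st,_=cv2.connectedComponentsWithStats(m); 
    for i in range(1,k):
        if st[i,4]>300:
            s=nr&(l[v,u]==i); print(n,"rail?",rect(P[s]),np.median(P[s],0).round(4),s.sum())
    g=nr&(c[:,1]>c[:,2]*1.25)&(c[:,1]>c[:,0]*1.1); print(n,"green",np.median(P[g],0).round(4),g.sum(), rect(P[g]))
a=cv2.resize(cv2.imread("pics/side0.png")[330:420,190:370],None,fx=4,fy=4,interpolation=2)
b=cv2.resize(cv2.imread("pics/top0.png")[180:255,235:385],None,fx=4.8,fy=4.8,interpolation=2)
w=max(a.shape[1],b.shape[1]); cv2.imwrite("pics/crop1.png",np.vstack([cv2.copyMakeBorder(x,0,0,0,w-x.shape[1],0) for x in (a[:240],b)]))
E
python3 m.py
```

```text
top holder top (array([ 438.7, -297.5]), array([66.7, 70.1]), 19.2) 741
top collar (array([ 443.5, -295.2]), array([ 9.7, 27. ]), 52.6) [ 0.4486 -0.301   0.0488] 9
top handle top (array([ 436.8, -290.5]), array([ 2.8, 13. ]), 81.1) [ 0.4402 -0.2911  0.1086] 8
top rail? (array([565.8,   7.2]), array([289.9,  51.4]), 74.8) [0.5657 0.0063 0.0494] 2479
top green [0.5887 0.0867 0.0501] 407 (array([586.2,  82.1]), array([54.5, 51. ]), 74.5)
side holder top (array([ 440.1, -297.8]), array([66.2, 68.7]), 18.6) 1212
side collar (array([ 440.5, -298.1]), array([28.5, 35.5]), 19.3) [ 0.4363 -0.3068  0.0495] 169
side handle top (array([ 440.3, -298.8]), array([11.7, 16.7]), 18.0) [ 0.4409 -0.2994  0.1097] 67
side rail? (array([567.6,   7.3]), array([295.6,  50.9]), 74.8) [ 0.5618 -0.0177  0.0492] 2167
side green [0.5936 0.0869 0.0492] 228 (array([588.3,  82.3]), array([53.5, 46.7]), 75.7)
```

View pics/crop1.png

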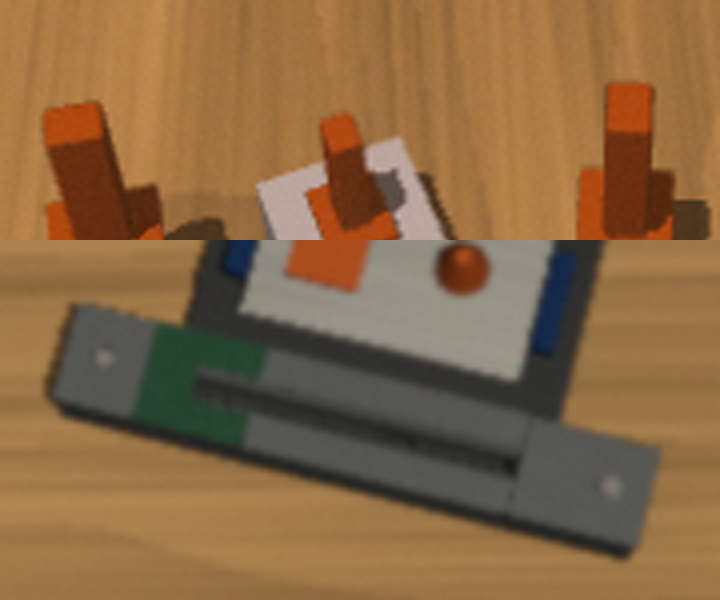

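The crop confirms it: the holder key (top panel, centre) is the small one. The slot runs through the green end (bottom panel, about (205,385) to (515,465)). Key: centre (0.4405,-0.298), yaw ≈ 18.8°. Rail: centre (0.5665,0.007), yaw ≈ -15.2°. I grip with the jaws along the key's y.

```bash
cat >> h.py <<'E'
def go(x,y,z,jaw):  # tool pointing down, tool y at world angle jaw deg: print row values
    s=bot.read_state(); T=R.from_rotvec(s["tcp_rot"]); a=np.radians(jaw)
    Y=np.array([np.cos(a),np.sin(a),0]); Z=np.array([0,0,-1.]); G=R.from_matrix(np.stack([np.cross(Y,Z),Y,Z],1))
    print("d",T.inv().apply(np.array([x,y,z])-s["tool_pos"]).round(4),"a",(T.inv()*G).as_rotvec(degrees=True).round(2))
def st():
    s=bot.read_state(); T=R.from_rotvec(s["tcp_rot"]).as_matrix()
    r=np.radians(74.8); yd=np.array([np.cos(r),np.sin(r)]); xd=np.array([yd[1],-yd[0]]); c=np.array([.5665,.0072]); p=np.array(s["tool_pos"])
    print("t",round(s["time"],2),"p",p.round(4),"jaw",np.degrees(np.arctan2(T[1,1],T[0,1])).round(2),"tilt",np.degrees(T[:2,2]).round(2),"F",np.round(s["wrist_force"],2),"M",np.round(s["torque"],3),"w",round(s["width"],3),"stand xy",((p[:2]-c)@xd).round(4),((p[:2]-c)@yd).round(4))
E
python3 -c "
from h import *
go(.5,.1,.22,10);go(.4405,-.298,.20,-70.9)"
```

```text
d [-0.4647 -0.465   0.0112] a [-2.000e-02  1.000e-02  6.701e+01]
d [-0.4962 -0.8662  0.0314] a [-1.0000e-02  3.0000e-02  1.4791e+02]
```

```bash
python3 -m inch '[{"dx":-0.465,"dy":-0.465,"dz":0.011,"az":67},{"dx":-0.465,"dy":-0.465,"dz":0.011,"az":67},{"dx":-0.465,"dy":-0.465,"dz":0.011,"az":67},{"dx":-0.465,"dy":-0.465,"dz":0.011,"az":67},{"dx":-0.465,"dy":-0.465,"dz":0.011,"az":67},{"dx":-0.465,"dy":-0.465,"dz":0.011,"az":67},{"dx":-0.465,"dy":-0.465,"dz":0.011,"az":80},{"dx":-0.465,"dy":-0.465,"dz":0.011,"az":90},{"dx":-0.465,"dy":-0.465,"dz":0.011,"az":100},{"dx":-0.465,"dy":-0.465,"dz":0.011,"az":110},{"dx":-0.496,"dy":-0.866,"dz":0.031,"az":148},{"dx":-0.496,"dy":-0.866,"dz":0.031,"az":148},{"dx":-0.496,"dy":-0.866,"dz":0.031,"az":148},{"dx":-0.496,"dy":-0.866,"dz":0.031,"az":148},{"dx":-0.496,"dy":-0.866,"dz":0.031,"az":148},{"dx":-0.496,"dy":-0.866,"dz":0.031,"az":148},{"dx":-0.496,"dy":-0.866,"dz":0.031,"az":148},{"dx":-0.496,"dy":-0.866,"dz":0.031,"az":148},{"dx":-0.496,"dy":-0.866,"dz":0.031,"az":148}]'; python3 -c "
from h import *
st();go(.4405,-.298,.067,-70.9)"
```

```text
t 0.4 p [0.1517 0.6576 0.2311] jaw 77.01 tilt [-0.01 -0.02] F [-0.29 -0.48  0.64] M [ 0.04  -0.047  0.022] w 0.999 stand xy -0.5708 0.5189
d [-0.4962 -0.8662  0.1644] a [-1.0000e-02  3.0000e-02  1.4791e+02]invalid input at $[0]: expected keys dx, dy, dz, ax, ay, az, fingers
```

```bash
python3 -m inch '[{"dx":-0.465,"dy":-0.465,"dz":0.011,"ax":0,"ay":0,"az":67,"fingers":1},{"dx":-0.465,"dy":-0.465,"dz":0.011,"ax":0,"ay":0,"az":67,"fingers":1},{"dx":-0.465,"dy":-0.465,"dz":0.011,"ax":0,"ay":0,"az":67,"fingers":1},{"dx":-0.465,"dy":-0.465,"dz":0.011,"ax":0,"ay":0,"az":67,"fingers":1},{"dx":-0.465,"dy":-0.465,"dz":0.011,"ax":0,"ay":0,"az":67,"fingers":1},{"dx":-0.465,"dy":-0.465,"dz":0.011,"ax":0,"ay":0,"az":67,"fingers":1},{"dx":-0.465,"dy":-0.465,"dz":0.011,"ax":0,"ay":0,"az":80,"fingers":1},{"dx":-0.465,"dy":-0.465,"dz":0.011,"ax":0,"ay":0,"az":90,"fingers":1},{"dx":-0.465,"dy":-0.465,"dz":0.011,"ax":0,"ay":0,"az":100,"fingers":1},{"dx":-0.465,"dy":-0.465,"dz":0.011,"ax":0,"ay":0,"az":110,"fingers":1},{"dx":-0.496,"dy":-0.866,"dz":0.031,"ax":0,"ay":0,"az":148,"fingers":1},{"dx":-0.496,"dy":-0.866,"dz":0.031,"ax":0,"ay":0,"az":148,"fingers":1},{"dx":-0.496,"dy":-0.866,"dz":0.031,"ax":0,"ay":0,"az":148,"fingers":1},{"dx":-0.496,"dy":-0.866,"dz":0.031,"ax":0,"ay":0,"az":148,"fingers":1},{"dx":-0.496,"dy":-0.866,"dz":0.031,"ax":0,"ay":0,"az":148,"fingers":1},{"dx":-0.496,"dy":-0.866,"dz":0.031,"ax":0,"ay":0,"az":148,"fingers":1},{"dx":-0.496,"dy":-0.866,"dz":0.031,"ax":0,"ay":0,"az":148,"fingers":1},{"dx":-0.496,"dy":-0.866,"dz":0.031,"ax":0,"ay":0,"az":148,"fingers":1},{"dx":-0.496,"dy":-0.866,"dz":0.031,"ax":0,"ay":0,"az":148,"fingers":1}]'; python3 -c "
from h import *
st();go(.4405,-.298,.067,-70.9)"
```

```text
time: 2.78
tool_pos: [0.4401, -0.2975, 0.2002]
tcp_rot: [-3.098, -0.517, 0.0]
wrist_force: [0.2, -0.1, 0.5]
width: 0.999
t 2.77 p [ 0.4401 -0.2975  0.2002] jaw -71.05 tilt [-0.02  0.03] F [ 0.21 -0.1   0.54] M [-0.018 -0.026 -0.066] w 0.999 stand xy -0.0421 -0.3272
d [0.0002 0.0006 0.1332] a [-0.03  0.01 -0.15]
```

```bash
python3 -m inch '[{"dx":0,"dy":0.0005,"dz":0.06,"ax":0,"ay":0,"az":0,"fingers":1},{"dx":0,"dy":0.0005,"dz":0.1,"ax":0,"ay":0,"az":0,"fingers":1},{"dx":0,"dy":0.0005,"dz":0.12,"ax":0,"ay":0,"az":0,"fingers":0.2},{"dx":0,"dy":0.0005,"dz":0.133,"ax":0,"ay":0,"az":0,"fingers":-0.2},{"dx":0,"dy":0.0005,"dz":0.133,"ax":0,"ay":0,"az":0,"fingers":-1},{"dx":0,"dy":0.0005,"dz":0.133,"ax":0,"ay":0,"az":0,"fingers":-1},{"dx":0,"dy":0.0005,"dz":0.133,"ax":0,"ay":0,"az":0,"fingers":-1},{"dx":0,"dy":0.0005,"dz":0.133,"ax":0,"ay":0,"az":0,"fingers":-1},{"dx":0,"dy":0.0005,"dz":0.133,"ax":0,"ay":0,"az":0,"fingers":-1},{"dx":0,"dy":0.0005,"dz":0.133,"ax":0,"ay":0,"az":0,"fingers":-1}]' 50; python3 -c "
from h import *
st()"
```

```text
time: 4.03
tool_pos: [0.4409, -0.2983, 0.0682]
tcp_rot: [3.098, 0.517, 0.001]
wrist_force: [-0.5, 0.7, 5.1]
width: 0.2
t 4.03 p [ 0.4409 -0.2983  0.0682] jaw -71.06 tilt [ 0.06 -0.01] F [-0.5   0.65  5.06] M [ 0.227  0.058 -0.038] w 0.2 stand xy -0.0411 -0.3278
```

```bash
python3 -m inch '[{"dx":0,"dy":0,"dz":-0.01,"ax":0,"ay":0,"az":0,"fingers":-1},{"dx":0,"dy":0,"dz":-0.03,"ax":0,"ay":0,"az":0,"fingers":-1},{"dx":0,"dy":0,"dz":-0.06,"ax":0,"ay":0,"az":0,"fingers":-1},{"dx":0,"dy":0,"dz":-0.1,"ax":0,"ay":0,"az":0,"fingers":-1},{"dx":0,"dy":0,"dz":-0.1,"ax":0,"ay":0,"az":0,"fingers":-1},{"dx":0,"dy":0,"dz":-0.1,"ax":0,"ay":0,"az":0,"fingers":-1}]'; python3 -c "
from h import *
st(); go(.5838,.0709,.17,-105.2)
im,d=bot.read_camera('side'); np.save('side1.npy',d); cv2.imwrite('pics/side1.png',im)
u,v=pix('side',[.441,-.298,.15])[0].astype(int); print(u,v)
cv2.imwrite('pics/crop2.png',cv2.resize(im[v-60:v+60,u-80:u+80],None,fx=4,fy=4,interpolation=2))"
```

```text
time: 4.78
tool_pos: [0.4401, -0.298, 0.1675]
tcp_rot: [-3.098, -0.517, -0.0]
wrist_force: [-0.8, -0.4, -2.1]
width: 0.203
t 4.78 p [ 0.4401 -0.298   0.1675] jaw -71.07 tilt [0.   0.02] F [-0.76 -0.42 -2.13] M [-0.034 -0.015  0.049] w 0.203 stand xy -0.0419 -0.3276
d [ 0.2556 -0.3023 -0.0024] a [-2.000e-02 -0.000e+00  3.413e+01]
273 347
```

View pics/crop2.png

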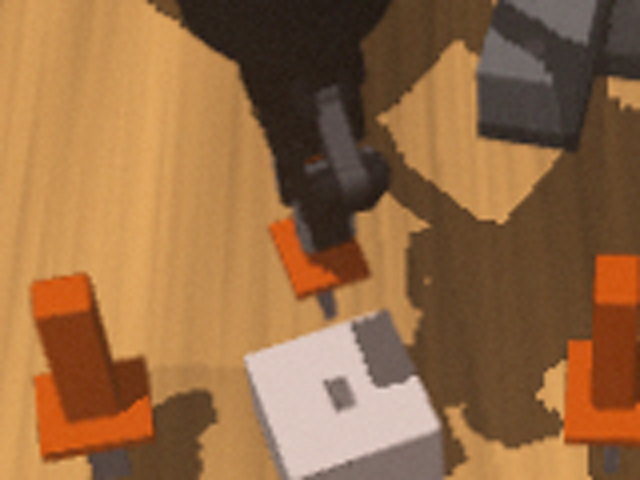

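The key is held upright with the blade clear of the holder (collar at crop (320,255)). Next I carry it over the entry.

```bash
python3 -m inch '[{"dx":0.03,"dy":-0.036,"dz":0,"ax":0,"ay":0,"az":4,"fingers":-1},{"dx":0.06,"dy":-0.072,"dz":0,"ax":0,"ay":0,"az":9,"fingers":-1},{"dx":0.1,"dy":-0.118,"dz":0,"ax":0,"ay":0,"az":15,"fingers":-1},{"dx":0.14,"dy":-0.165,"dz":0,"ax":0,"ay":0,"az":20,"fingers":-1},{"dx":0.18,"dy":-0.212,"dz":0,"ax":0,"ay":0,"az":25,"fingers":-1},{"dx":0.21,"dy":-0.25,"dz":0,"ax":0,"ay":0,"az":30,"fingers":-1},{"dx":0.235,"dy":-0.28,"dz":0,"ax":0,"ay":0,"az":34.1,"fingers":-1},{"dx":0.25,"dy":-0.297,"dz":0,"ax":0,"ay":0,"az":34.1,"fingers":-1},{"dx":0.2556,"dy":-0.3023,"dz":0.01,"ax":0,"ay":0,"az":34.1,"fingers":-1},{"dx":0.2556,"dy":-0.3023,"dz":0.02,"ax":0,"ay":0,"az":34.1,"fingers":-1},{"dx":0.2556,"dy":-0.3023,"dz":0.02,"ax":0,"ay":0,"az":34.1,"fingers":-1},{"dx":0.2556,"dy":-0.3023,"dz":0.02,"ax":0,"ay":0,"az":34.1,"fingers":-1}]'; cat > k.py <<'E'
from h import *
import sys
st()
s=bot.read_state(); p=np.array(s["tool_pos"])
im,d=bot.read_camera('side'); tag=sys.argv[1]; cv2.imwrite(f'pics/side_{tag}.png',im)
u,v,P=cloud('side',d); c=im[v,u].astype(int)
o=(c[:,2]>60)&(c[:,2]>2.2*c[:,1])&(np.hypot(P[:,0]-p[0],P[:,1]-p[1])<.04)
cz=P[o][:,2]
o2=o&(np.abs(P[:,2]-(p[2]-.018))<.006)
(cc,wh,a)=cv2.minAreaRect((P[o2][:,:2]*1000).astype(np.float32))
print("orange z pct",np.percentile(cz,[2,25,50,75,98]).round(4),o2.sum(),"collar",np.round(cc,1),np.round(wh,1),round(a,1))
u0,v0=pix('side',p-[0,0,.05])[0].astype(int)
cv2.imwrite(f'pics/crop_{tag}.png',cv2.resize(im[v0-55:v0+55,u0-70:u0+70],None,fx=5,fy=5,interpolation=2))
E
python3 k.py a
```

```text
time: 6.32
tool_pos: [0.583, 0.0702, 0.1468]
tcp_rot: [-3.113, 0.416, 0.003]
wrist_force: [0.3, 0.6, -0.6]
width: 0.202
t 6.33 p [0.583  0.0702 0.1468] jaw -105.24 tilt [-0.1   0.06] F [ 0.31  0.55 -0.58] M [ 0.03  -0.06   0.015] w 0.202 stand xy -0.0006 0.0651
orange z pct [0.1244 0.1267 0.1277 0.1295 0.1363] 91 collar [580.9  66.5] [33.6 28.9] 75.5
```

View pics/crop_a.png

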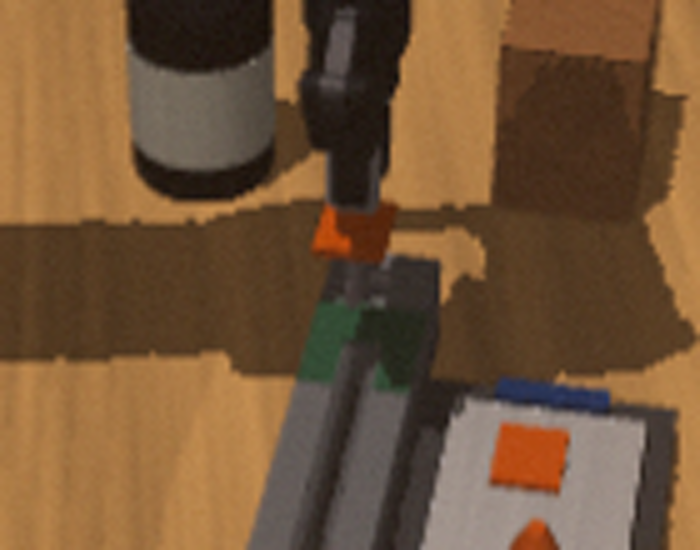

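The key is upright above the green end (blade at crop (352,285)), yaw 75.5° against 74.8° for the slot, about 1–2 mm on the -x side. I correct by +1.2 mm and go down in stages.

```bash
python3 -m inch '[{"dx":0.0018,"dy":-0.001,"dz":0.02,"ax":0,"ay":0,"az":0,"fingers":-1},{"dx":0.0018,"dy":-0.001,"dz":0.033,"ax":0,"ay":0,"az":0,"fingers":-1},{"dx":0.0018,"dy":-0.001,"dz":0.037,"ax":0,"ay":0,"az":0,"fingers":-1},{"dx":0.0018,"dy":-0.001,"dz":0.042,"ax":0,"ay":0,"az":0,"fingers":-1},{"dx":0.0018,"dy":-0.001,"dz":0.042,"ax":0,"ay":0,"az":0,"fingers":-1},{"dx":0.0018,"dy":-0.001,"dz":0.042,"ax":0,"ay":0,"az":0,"fingers":-1}]'; python3 k.py b
```

```text
time: 7.12
tool_pos: [0.5857, 0.071, 0.1056]
tcp_rot: [-3.113, 0.416, 0.0]
wrist_force: [-0.2, -0.3, -1.5]
width: 0.207
t 7.12 p [0.5857 0.071  0.1056] jaw -105.23 tilt [-0.01  0.07] F [-0.19 -0.32 -1.55] M [-0.008  0.009  0.021] w 0.207 stand xy 0.0018 0.0666
orange z pct [0.0832 0.0852 0.0865 0.0883 0.0947] 73 collar [583.3  65.8] [30.3 30.2] 86.4
```

```bash
python3 -m inch '[{"dx":0,"dy":0,"dz":0.004,"ax":0,"ay":0,"az":0,"fingers":-1},{"dx":0,"dy":0,"dz":0.008,"ax":0,"ay":0,"az":0,"fingers":-1},{"dx":0,"dy":0,"dz":0.012,"ax":0,"ay":0,"az":0,"fingers":-1},{"dx":0,"dy":0,"dz":0.012,"ax":0,"ay":0,"az":0,"fingers":-1},{"dx":0,"dy":0,"dz":0.012,"ax":0,"ay":0,"az":0,"fingers":-1}]'; python3 -c "
from h import *
st()"
```

```text
time: 7.8
tool_pos: [0.5857, 0.071, 0.0936]
tcp_rot: [-3.113, 0.416, 0.0]
wrist_force: [-0.0, -0.4, -1.0]
width: 0.202
t 7.8 p [0.5857 0.071  0.0936] jaw -105.23 tilt [-0.01  0.07] F [-0.01 -0.43 -1.04] M [ 0.01  -0.017  0.018] w 0.202 stand xy 0.0018 0.0666
```

```bash
python3 -m inch '[{"dx":0,"dy":0,"dz":0.004,"ax":0,"ay":0,"az":0,"fingers":-1},{"dx":0,"dy":0,"dz":0.008,"ax":0,"ay":0,"az":0,"fingers":-1},{"dx":0,"dy":0,"dz":0.011,"ax":0,"ay":0,"az":0,"fingers":-1},{"dx":0,"dy":0,"dz":0.011,"ax":0,"ay":0,"az":0,"fingers":-1},{"dx":0,"dy":0,"dz":0.011,"ax":0,"ay":0,"az":0,"fingers":-1},{"dx":0,"dy":0,"dz":0.011,"ax":0,"ay":0,"az":0,"fingers":-1}]'; python3 k.py c
```

```text
time: 8.55
tool_pos: [0.5857, 0.071, 0.0829]
tcp_rot: [-3.113, 0.416, 0.0]
wrist_force: [0.1, -0.1, 1.4]
width: 0.2
t 8.55 p [0.5857 0.071  0.0829] jaw -105.23 tilt [-0.    0.07] F [ 0.09 -0.06  1.43] M [-0.053  0.289  0.069] w 0.2 stand xy 0.0018 0.0666
orange z pct [0.0607 0.0628 0.0637 0.0651 0.0736] 70 collar [583.9  67.8] [37.4 27.6] 75.3
```

View pics/crop_c.png

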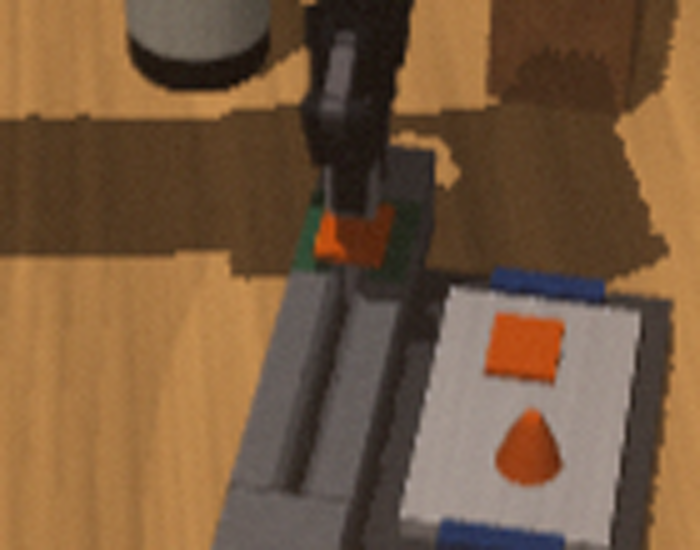

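The blade stands on the slot floor at the green end (collar at crop (355,235), about 9 mm up, contact ≈2.5 N). Now I press slightly more and slide to just short of the possible notch range.

```bash
python3 -m inch '[{"dx":0,"dy":0,"dz":0.0015,"ax":0,"ay":0,"az":0,"fingers":-1},{"dx":0,"dy":0.002,"dz":0.0022,"ax":0,"ay":0,"az":0,"fingers":-1},{"dx":0,"dy":0.005,"dz":0.0022,"ax":0,"ay":0,"az":0,"fingers":-1},{"dx":0,"dy":0.008,"dz":0.0022,"ax":0,"ay":0,"az":0,"fingers":-1},{"dx":0,"dy":0.012,"dz":0.0022,"ax":0,"ay":0,"az":0,"fingers":-1},{"dx":0,"dy":0.016,"dz":0.0022,"ax":0,"ay":0,"az":0,"fingers":-1},{"dx":0,"dy":0.02,"dz":0.0022,"ax":0,"ay":0,"az":0,"fingers":-1},{"dx":0,"dy":0.02,"dz":0.0022,"ax":0,"ay":0,"az":0,"fingers":-1}]'; python3 -c "
from h import *
st()"
```

```text
time: 9.6
tool_pos: [0.5803, 0.0511, 0.0806]
tcp_rot: [-3.113, 0.417, 0.0]
wrist_force: [-0.3, 0.2, 3.2]
width: 0.204
t 9.6 p [0.5803 0.0511 0.0806] jaw -105.24 tilt [-0.01  0.04] F [-0.28  0.24  3.2 ] M [ 0.072 -0.107 -0.023] w 0.204 stand xy 0.0018 0.046
```

```bash
python3 -m inch '[{"dx":0,"dy":0.003,"dz":0,"ax":0,"ay":0,"az":0,"fingers":-1},{"dx":0,"dy":0.006,"dz":0,"ax":0,"ay":0,"az":0,"fingers":-1},{"dx":0,"dy":0.009,"dz":0,"ax":0,"ay":0,"az":0,"fingers":-1},{"dx":0,"dy":0.012,"dz":0,"ax":0,"ay":0,"az":0,"fingers":-1},{"dx":0,"dy":0.015,"dz":0,"ax":0,"ay":0,"az":0,"fingers":-1},{"dx":0,"dy":0.018,"dz":0,"ax":0,"ay":0,"az":0,"fingers":-1},{"dx":0,"dy":0.02,"dz":0,"ax":0,"ay":0,"az":0,"fingers":-1},{"dx":0,"dy":0.02,"dz":0,"ax":0,"ay":0,"az":0,"fingers":-1}]' >/dev/null; cat > guard.py <<'E'
# stop the chain if the floor's push is gone or a side force has built up
from h import *
import sys
st(); f=np.array(bot.read_state()["wrist_force"])
sys.exit(0 if f[2]>1.2 and f[2]<8 and np.hypot(f[0],f[1])<4 else 1)
E
python3 guard.py
```

```text
t 10.6 p [0.575  0.0315 0.0806] jaw -105.24 tilt [-0.02  0.02] F [0.3  0.45 3.24] M [ 0.209 -0.116 -0.01 ] w 0.206 stand xy 0.0018 0.0256
```

```bash

python3 -m inch '[{"dx":0,"dy":0.001,"dz":0,"ax":0,"ay":0,"az":0,"fingers":-1},{"dx":0,"dy":0.002,"dz":0,"ax":0,"ay":0,"az":0,"fingers":-1},{"dx":0,"dy":0.0025,"dz":0,"ax":0,"ay":0,"az":0,"fingers":-1},{"dx":0,"dy":0.0025,"dz":0,"ax":0,"ay":0,"az":0,"fingers":-1}]' >/dev/null && python3 guard.py &&
python3 -m inch '[{"dx":0,"dy":0.001,"dz":0,"ax":0,"ay":0,"az":0,"fingers":-1},{"dx":0,"dy":0.002,"dz":0,"ax":0,"ay":0,"az":0,"fingers":-1},{"dx":0,"dy":0.0025,"dz":0,"ax":0,"ay":0,"az":0,"fingers":-1},{"dx":0,"dy":0.0025,"dz":0,"ax":0,"ay":0,"az":0,"fingers":-1}]' >/dev/null && python3 guard.py &&
python3 -m inch '[{"dx":0,"dy":0.001,"dz":0,"ax":0,"ay":0,"az":0,"fingers":-1},{"dx":0,"dy":0.002,"dz":0,"ax":0,"ay":0,"az":0,"fingers":-1},{"dx":0,"dy":0.0025,"dz":0,"ax":0,"ay":0,"az":0,"fingers":-1},{"dx":0,"dy":0.0025,"dz":0,"ax":0,"ay":0,"az":0,"fingers":-1}]' >/dev/null && python3 guard.py &&
python3 -m inch '[{"dx":0,"dy":0.001,"dz":0,"ax":0,"ay":0,"az":0,"fingers":-1},{"dx":0,"dy":0.002,"dz":0,"ax":0,"ay":0,"az":0,"fingers":-1},{"dx":0,"dy":0.0025,"dz":0,"ax":0,"ay":0,"az":0,"fingers":-1},{"dx":0,"dy":0.0025,"dz":0,"ax":0,"ay":0,"az":0,"fingers":-1}]' >/dev/null && python3 guard.py
```

```text
t 11.1 p [0.5743 0.029  0.0806] jaw -105.24 tilt [-0.02  0.02] F [-0.3   1.83  2.78] M [ 0.434 -0.146  0.02 ] w 0.206 stand xy 0.0018 0.0231
t 11.6 p [0.5736 0.0265 0.0806] jaw -105.25 tilt [-0.03  0.01] F [1.07 2.13 2.75] M [ 0.431 -0.078 -0.016] w 0.207 stand xy 0.0018 0.0205
t 12.1 p [0.5729 0.024  0.0806] jaw -105.25 tilt [-0.03  0.01] F [-0.2   2.14  3.03] M [ 0.44  -0.137  0.05 ] w 0.2 stand xy 0.0018 0.0179
t 12.6 p [0.5723 0.0215 0.0806] jaw -105.25 tilt [-0.03  0.  ] F [1.25 1.63 2.23] M [ 0.361 -0.104  0.016] w 0.199 stand xy 0.0018 0.0153
```

```bash

python3 -m inch '[{"dx":0,"dy":0.001,"dz":0,"ax":0,"ay":0,"az":0,"fingers":-1},{"dx":0,"dy":0.002,"dz":0,"ax":0,"ay":0,"az":0,"fingers":-1},{"dx":0,"dy":0.0025,"dz":0,"ax":0,"ay":0,"az":0,"fingers":-1},{"dx":0,"dy":0.0025,"dz":0,"ax":0,"ay":0,"az":0,"fingers":-1}]' >/dev/null && python3 guard.py &&
python3 -m inch '[{"dx":0,"dy":0.001,"dz":0,"ax":0,"ay":0,"az":0,"fingers":-1},{"dx":0,"dy":0.002,"dz":0,"ax":0,"ay":0,"az":0,"fingers":-1},{"dx":0,"dy":0.0025,"dz":0,"ax":0,"ay":0,"az":0,"fingers":-1},{"dx":0,"dy":0.0025,"dz":0,"ax":0,"ay":0,"az":0,"fingers":-1}]' >/dev/null && python3 guard.py &&
python3 -m inch '[{"dx":0,"dy":0.001,"dz":0,"ax":0,"ay":0,"az":0,"fingers":-1},{"dx":0,"dy":0.002,"dz":0,"ax":0,"ay":0,"az":0,"fingers":-1},{"dx":0,"dy":0.0025,"dz":0,"ax":0,"ay":0,"az":0,"fingers":-1},{"dx":0,"dy":0.0025,"dz":0,"ax":0,"ay":0,"az":0,"fingers":-1}]' >/dev/null && python3 guard.py &&
python3 -m inch '[{"dx":0,"dy":0.001,"dz":0,"ax":0,"ay":0,"az":0,"fingers":-1},{"dx":0,"dy":0.002,"dz":0,"ax":0,"ay":0,"az":0,"fingers":-1},{"dx":0,"dy":0.0025,"dz":0,"ax":0,"ay":0,"az":0,"fingers":-1},{"dx":0,"dy":0.0025,"dz":0,"ax":0,"ay":0,"az":0,"fingers":-1}]' >/dev/null && python3 guard.py &&
python3 -m inch '[{"dx":0,"dy":0.001,"dz":0,"ax":0,"ay":0,"az":0,"fingers":-1},{"dx":0,"dy":0.002,"dz":0,"ax":0,"ay":0,"az":0,"fingers":-1},{"dx":0,"dy":0.0025,"dz":0,"ax":0,"ay":0,"az":0,"fingers":-1},{"dx":0,"dy":0.0025,"dz":0,"ax":0,"ay":0,"az":0,"fingers":-1}]' >/dev/null && python3 guard.py &&
python3 -m inch '[{"dx":0,"dy":0.001,"dz":0,"ax":0,"ay":0,"az":0,"fingers":-1},{"dx":0,"dy":0.002,"dz":0,"ax":0,"ay":0,"az":0,"fingers":-1},{"dx":0,"dy":0.0025,"dz":0,"ax":0,"ay":0,"az":0,"fingers":-1},{"dx":0,"dy":0.0025,"dz":0,"ax":0,"ay":0,"az":0,"fingers":-1}]' >/dev/null && python3 guard.py
```

```text
t 13.1 p [0.5715 0.019  0.0805] jaw -105.25 tilt [-0.03 -0.  ] F [0.32 2.2  1.61] M [ 0.417 -0.184  0.031] w 0.201 stand xy 0.0018 0.0127
t 13.6 p [0.5709 0.0165 0.0805] jaw -105.25 tilt [-0.04 -0.01] F [0.34 1.38 2.53] M [ 0.438 -0.085 -0.063] w 0.199 stand xy 0.0018 0.0101
t 14.1 p [0.5702 0.014  0.0805] jaw -105.25 tilt [-0.04 -0.02] F [0.08 1.77 2.19] M [ 0.41  -0.086 -0.048] w 0.204 stand xy 0.0018 0.0075
t 14.6 p [0.5695 0.0115 0.0805] jaw -105.26 tilt [-0.04 -0.02] F [-0.06  2.01  2.19] M [ 0.41  -0.113  0.024] w 0.203 stand xy 0.0018 0.0049
t 15.1 p [0.5688 0.009  0.0805] jaw -105.26 tilt [-0.04 -0.02] F [0.45 2.51 2.39] M [ 0.402 -0.124  0.032] w 0.203 stand xy 0.0017 0.0023
t 15.6 p [0.5681 0.0065 0.0805] jaw -105.26 tilt [-0.05 -0.03] F [0.89 2.38 2.13] M [ 0.375 -0.129 -0.016] w 0.204 stand xy 0.0017 -0.0003
```

```bash

python3 -m inch '[{"dx":0,"dy":0.001,"dz":0.0005,"ax":0,"ay":0,"az":0,"fingers":-1},{"dx":0,"dy":0.002,"dz":0.0005,"ax":0,"ay":0,"az":0,"fingers":-1},{"dx":0,"dy":0.0025,"dz":0.0005,"ax":0,"ay":0,"az":0,"fingers":-1},{"dx":0,"dy":0.0025,"dz":0.0005,"ax":0,"ay":0,"az":0,"fingers":-1}]' >/dev/null && python3 guard.py &&
python3 -m inch '[{"dx":0,"dy":0.001,"dz":0,"ax":0,"ay":0,"az":0,"fingers":-1},{"dx":0,"dy":0.002,"dz":0,"ax":0,"ay":0,"az":0,"fingers":-1},{"dx":0,"dy":0.0025,"dz":0,"ax":0,"ay":0,"az":0,"fingers":-1},{"dx":0,"dy":0.0025,"dz":0,"ax":0,"ay":0,"az":0,"fingers":-1}]' >/dev/null && python3 guard.py &&
python3 -m inch '[{"dx":0,"dy":0.001,"dz":0,"ax":0,"ay":0,"az":0,"fingers":-1},{"dx":0,"dy":0.002,"dz":0,"ax":0,"ay":0,"az":0,"fingers":-1},{"dx":0,"dy":0.0025,"dz":0,"ax":0,"ay":0,"az":0,"fingers":-1},{"dx":0,"dy":0.0025,"dz":0,"ax":0,"ay":0,"az":0,"fingers":-1}]' >/dev/null && python3 guard.py &&
python3 -m inch '[{"dx":0,"dy":0.001,"dz":0,"ax":0,"ay":0,"az":0,"fingers":-1},{"dx":0,"dy":0.002,"dz":0,"ax":0,"ay":0,"az":0,"fingers":-1},{"dx":0,"dy":0.0025,"dz":0,"ax":0,"ay":0,"az":0,"fingers":-1},{"dx":0,"dy":0.0025,"dz":0,"ax":0,"ay":0,"az":0,"fingers":-1}]' >/dev/null && python3 guard.py &&
python3 -m inch '[{"dx":0,"dy":0.001,"dz":0,"ax":0,"ay":0,"az":0,"fingers":-1},{"dx":0,"dy":0.002,"dz":0,"ax":0,"ay":0,"az":0,"fingers":-1},{"dx":0,"dy":0.0025,"dz":0,"ax":0,"ay":0,"az":0,"fingers":-1},{"dx":0,"dy":0.0025,"dz":0,"ax":0,"ay":0,"az":0,"fingers":-1}]' >/dev/null && python3 guard.py &&
python3 -m inch '[{"dx":0,"dy":0.001,"dz":0,"ax":0,"ay":0,"az":0,"fingers":-1},{"dx":0,"dy":0.002,"dz":0,"ax":0,"ay":0,"az":0,"fingers":-1},{"dx":0,"dy":0.0025,"dz":0,"ax":0,"ay":0,"az":0,"fingers":-1},{"dx":0,"dy":0.0025,"dz":0,"ax":0,"ay":0,"az":0,"fingers":-1}]' >/dev/null && python3 guard.py
```

```text
t 16.1 p [0.5674 0.004  0.08  ] jaw -105.26 tilt [-0.05 -0.03] F [1.47 1.95 3.1 ] M [ 0.459 -0.083  0.052] w 0.205 stand xy 0.0017 -0.0029
t 16.6 p [0.5668 0.0015 0.08  ] jaw -105.26 tilt [-0.05 -0.04] F [0.09 2.11 2.62] M [ 0.461 -0.071 -0.016] w 0.204 stand xy 0.0017 -0.0054
t 17.1 p [ 0.5661 -0.001   0.08  ] jaw -105.27 tilt [-0.05 -0.04] F [0.96 1.69 2.46] M [ 0.415 -0.132 -0.039] w 0.205 stand xy 0.0017 -0.008
t 17.6 p [ 0.5654 -0.0035  0.08  ] jaw -105.27 tilt [-0.06 -0.05] F [1.31 3.19 3.37] M [ 0.48  -0.13   0.047] w 0.201 stand xy 0.0017 -0.0106
t 18.1 p [ 0.5647 -0.006   0.08  ] jaw -105.27 tilt [-0.06 -0.05] F [0.17 1.54 1.86] M [ 0.458 -0.101 -0.013] w 0.202 stand xy 0.0017 -0.0132
t 18.6 p [ 0.564  -0.0085  0.08  ] jaw -105.27 tilt [-0.06 -0.06] F [-0.46  2.62  3.19] M [ 0.435 -0.147  0.024] w 0.206 stand xy 0.0017 -0.0158
```

```bash

python3 -m inch '[{"dx":0,"dy":0.001,"dz":0.0003,"ax":0,"ay":0,"az":0,"fingers":-1},{"dx":0,"dy":0.002,"dz":0.0003,"ax":0,"ay":0,"az":0,"fingers":-1},{"dx":0,"dy":0.0025,"dz":0.0003,"ax":0,"ay":0,"az":0,"fingers":-1},{"dx":0,"dy":0.0025,"dz":0.0003,"ax":0,"ay":0,"az":0,"fingers":-1}]' >/dev/null && python3 guard.py &&
python3 -m inch '[{"dx":0,"dy":0.001,"dz":0,"ax":0,"ay":0,"az":0,"fingers":-1},{"dx":0,"dy":0.002,"dz":0,"ax":0,"ay":0,"az":0,"fingers":-1},{"dx":0,"dy":0.0025,"dz":0,"ax":0,"ay":0,"az":0,"fingers":-1},{"dx":0,"dy":0.0025,"dz":0,"ax":0,"ay":0,"az":0,"fingers":-1}]' >/dev/null && python3 guard.py &&
python3 -m inch '[{"dx":0,"dy":0.001,"dz":0,"ax":0,"ay":0,"az":0,"fingers":-1},{"dx":0,"dy":0.002,"dz":0,"ax":0,"ay":0,"az":0,"fingers":-1},{"dx":0,"dy":0.0025,"dz":0,"ax":0,"ay":0,"az":0,"fingers":-1},{"dx":0,"dy":0.0025,"dz":0,"ax":0,"ay":0,"az":0,"fingers":-1}]' >/dev/null && python3 guard.py &&
python3 -m inch '[{"dx":0,"dy":0.001,"dz":0,"ax":0,"ay":0,"az":0,"fingers":-1},{"dx":0,"dy":0.002,"dz":0,"ax":0,"ay":0,"az":0,"fingers":-1},{"dx":0,"dy":0.0025,"dz":0,"ax":0,"ay":0,"az":0,"fingers":-1},{"dx":0,"dy":0.0025,"dz":0,"ax":0,"ay":0,"az":0,"fingers":-1}]' >/dev/null && python3 guard.py &&
python3 -m inch '[{"dx":0,"dy":0.001,"dz":0,"ax":0,"ay":0,"az":0,"fingers":-1},{"dx":0,"dy":0.002,"dz":0,"ax":0,"ay":0,"az":0,"fingers":-1},{"dx":0,"dy":0.0025,"dz":0,"ax":0,"ay":0,"az":0,"fingers":-1},{"dx":0,"dy":0.0025,"dz":0,"ax":0,"ay":0,"az":0,"fingers":-1}]' >/dev/null && python3 guard.py &&
python3 -m inch '[{"dx":0,"dy":0.001,"dz":0,"ax":0,"ay":0,"az":0,"fingers":-1},{"dx":0,"dy":0.002,"dz":0,"ax":0,"ay":0,"az":0,"fingers":-1},{"dx":0,"dy":0.0025,"dz":0,"ax":0,"ay":0,"az":0,"fingers":-1},{"dx":0,"dy":0.0025,"dz":0,"ax":0,"ay":0,"az":0,"fingers":-1}]' >/dev/null && python3 guard.py
```

```text
t 19.1 p [ 0.5632 -0.0111  0.0797] jaw -105.27 tilt [-0.07 -0.08] F [0.99 0.66 1.87] M [ 0.392 -0.14  -0.031] w 0.201 stand xy 0.0017 -0.0186
t 19.6 p [ 0.5621 -0.0138  0.0793] jaw -105.28 tilt [-0.12 -0.09] F [ 0.24 -0.42 -2.21] M [ 0.028 -0.022  0.007] w 0.201 stand xy 0.0013 -0.0214
```

The floor's push is gone (Fz -2.2, moment ≈0), so the blade is over the notch. I lower the key without sliding.

```bash
python3 -m inch '[{"dx":0,"dy":0,"dz":0.001,"ax":0,"ay":0,"az":0,"fingers":-1},{"dx":0,"dy":0,"dz":0.002,"ax":0,"ay":0,"az":0,"fingers":-1},{"dx":0,"dy":0,"dz":0.0025,"ax":0,"ay":0,"az":0,"fingers":-1},{"dx":0,"dy":0,"dz":0.0025,"ax":0,"ay":0,"az":0,"fingers":-1}]'>/dev/null; python3 -c "
from h import *
st()"
```

```text
t 20.1 p [ 0.5621 -0.0137  0.0767] jaw -105.27 tilt [-0.13 -0.08] F [-0.06 -0.07 -1.48] M [ 0.009  0.012 -0.019] w 0.203 stand xy 0.0013 -0.0213
```

No resistance at 0.0767, where the floor would give more than 5 N. I continue to the collar's contact.

```bash
python3 -m inch '[{"dx":0,"dy":0,"dz":0.001,"ax":0,"ay":0,"az":0,"fingers":-1},{"dx":0,"dy":0,"dz":0.002,"ax":0,"ay":0,"az":0,"fingers":-1},{"dx":0,"dy":0,"dz":0.002,"ax":0,"ay":0,"az":0,"fingers":-1}]'>/dev/null; python3 k.py d
```

```text
t 20.48 p [ 0.562  -0.0137  0.0745] jaw -105.27 tilt [-0.15 -0.08] F [-0.27 -0.42 -1.69] M [-0.004  0.008 -0.018] w 0.203 stand xy 0.0011 -0.0214
orange z pct [0.0517 0.054  0.0552 0.0564 0.0633] 67 collar [559.2 -19.5] [27.8 27.2] 74.0
```

View pics/crop_d.png

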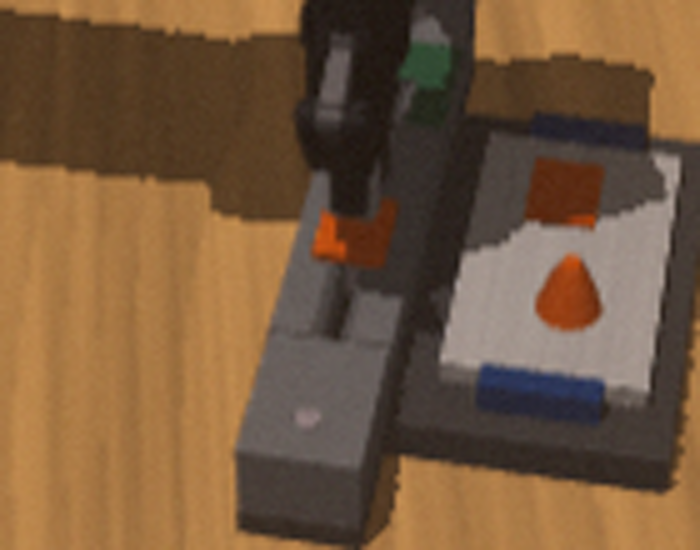

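```bash
python3 -m inch '[{"dx":0,"dy":0,"dz":0.0005,"ax":0,"ay":0,"az":0,"fingers":-1},{"dx":0,"dy":0,"dz":0.001,"ax":0,"ay":0,"az":0,"fingers":-1},{"dx":0,"dy":0,"dz":0.001,"ax":0,"ay":0,"az":0,"fingers":-1}]'>/dev/null; python3 -c "
from h import *
st()"
```

```text
t 20.9 p [ 0.5622 -0.0137  0.0742] jaw -105.27 tilt [-0.12 -0.09] F [-1.92  0.76  4.64] M [0.021 0.424 0.006] w 0.204 stand xy 0.0013 -0.0213
```

Collar contact is at 0.0742 (6 N, as expected for fully home). I release and retreat straight up.

```bash
python3 -m inch '[{"dx":0,"dy":0,"dz":0,"ax":0,"ay":0,"az":0,"fingers":-0.3},{"dx":0,"dy":0,"dz":0,"ax":0,"ay":0,"az":0,"fingers":0.2},{"dx":0,"dy":0,"dz":0,"ax":0,"ay":0,"az":0,"fingers":0.2},{"dx":0,"dy":0,"dz":0,"ax":0,"ay":0,"az":0,"fingers":0.2},{"dx":0,"dy":0,"dz":0,"ax":0,"ay":0,"az":0,"fingers":0.2}]'; python3 -c "
from h import *
st()"
```

```text
time: 21.52
tool_pos: [0.5621, -0.0137, 0.0741]
tcp_rot: [3.112, -0.417, -0.003]
wrist_force: [1.3, 0.2, -0.2]
width: 0.598
t 21.52 p [ 0.5621 -0.0137  0.0741] jaw -105.27 tilt [-0.13 -0.09] F [ 1.28  0.16 -0.19] M [ 0.005 -0.001 -0.02 ] w 0.598 stand xy 0.0013 -0.0213
```

```bash
python3 -m inch '[{"dx":0,"dy":0,"dz":-0.02,"ax":0,"ay":0,"az":0,"fingers":0.2},{"dx":0,"dy":0,"dz":-0.06,"ax":0,"ay":0,"az":0,"fingers":0.2},{"dx":0,"dy":0,"dz":-0.11,"ax":0,"ay":0,"az":0,"fingers":0.2},{"dx":-0.05,"dy":0,"dz":-0.15,"ax":0,"ay":0,"az":0,"fingers":0.2},{"dx":-0.1,"dy":0,"dz":-0.17,"ax":0,"ay":0,"az":0,"fingers":0.2},{"dx":-0.1,"dy":0,"dz":-0.17,"ax":0,"ay":0,"az":0,"fingers":0.2},{"dx":-0.1,"dy":0,"dz":-0.17,"ax":0,"ay":0,"az":0,"fingers":0.2},{"dx":-0.1,"dy":0,"dz":-0.17,"ax":0,"ay":0,"az":0,"fingers":0.2}]'; python3 - <<'E'
from h import *
im,d=bot.read_camera('side'); st()
u,v,P=cloud('side',d); c=im[v,u].astype(int)
o=(c[:,2]>60)&(c[:,2]>2.2*c[:,1])&(np.hypot(P[:,0]-.562,P[:,1]+.014)<.035)
for lo,hi in ((.046,.062),(.108,.125)):
    q=P[o&(P[:,2]>lo)&(P[:,2]<hi)]; r=cv2.minAreaRect((q[:,:2]*1000).astype(np.float32)); print(lo,len(q),np.round(r[0],1),np.round(r[1],1),round(r[2],1),np.percentile(q[:,2],[10,50,90]).round(4))
u0,v0=pix('side',[.562,-.014,.08])[0].astype(int)
cv2.imwrite('pics/crop_e.png',cv2.resize(im[v0-55:v0+55,u0-70:u0+70],None,fx=5,fy=5,interpolation=2))
E
```

```text
time: 22.52
tool_pos: [0.4664, 0.0126, 0.2433]
tcp_rot: [3.112, -0.418, -0.006]
wrist_force: [0.3, -0.2, -0.7]
width: 0.598
t 22.57 p [0.4664 0.0126 0.2432] jaw -105.29 tilt [-0.24 -0.09] F [ 0.33 -0.25  0.84] M [-0.029 -0.003  0.01 ] w 0.601 stand xy -0.098 -0.021
0.046 104 [561. -16.] [34.2 28.5] 75.4 [0.0528 0.0549 0.0578]
0.108 52 [561.4 -16.2] [17.  13.5] 67.1 [0.11   0.1143 0.1163]
```

View pics/crop_e.png

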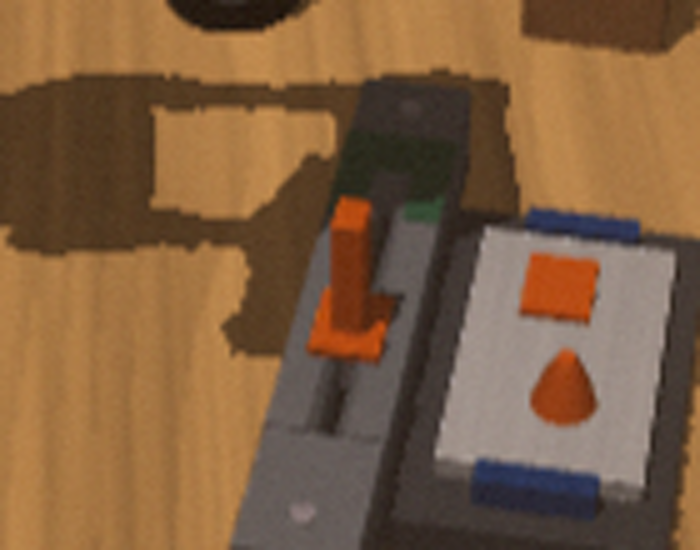

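The key stands alone with its collar flat on the rail (crop (350,335)). Its top is at z≈0.115 (0.116 expected when home), and the top and collar centres agree within 0.5 mm, so it is upright.

```bash
python3 -c "
from workcell import bot
print(bot.finish_job())"
```

```text
the job is handed in; nothing more can be done
None
```

The key is in the lock notch, released, and the job is handed in at about 22.6 s of the 53 s allowed. I took the small key from the white holder and set its blade on the slot floor at the green end. I then slid it under about 4 N of press until the floor's push vanished at stand y ≈ -0.021 m, lowered it until the collar touched the rail, let go and backed off.

- **Seating:** the collar met the rail at the expected height with about 6 N. After release the handle top is at z ≈ 0.115 m (0.116 m expected when fully home), and the collar looks flat in the picture.
- **Upright:** the handle top and collar centres agree within 0.5 mm over the key's height.
- **Forces:** wrist readings, taken between moves, stayed at or below about 6 N from the slot entry on.
- **Disagreement:** the two cameras placed the rail centre about 2 mm apart, which is within the stated calibration. By the side camera the key is about 0.3 mm from the slot's centre line.
- **Not checked:** I did not re-measure the bottle, carton and tub at the end. The arm stayed clear of them throughout.

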